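Switch on the blue order-ready light

TASK

The pizza is ready for collection: switch on the order-ready light with the blue lens by sliding the red switch in its slot fully towards the lens. Leave the light with the amber lens switched off, and take the hand away.

Things in the scene. Friction and masses are not known exactly. Their poses are not given: they have to be found in the camera images.
- beacon_blue: Order-ready light, blue lens: fixed low white box 156x68x40 (all in mm). Origin: centre of underside; z up, x along its length to the lens (dome, radius 28, centre x=+46, top 64 above worktop). Black slot in the top face: x -70..+12, y -18..+18, open upward, 10 deep (rigid floor 30 above worktop), holds the red switch. Green dot on the face by the slot's lens end = on side.
- beacon_amber: Order-ready light, amber lens: fixed low white box 156x68x40 (all in mm). Origin: centre of underside; z up, x along its length to the lens (dome, radius 28, centre x=+46, top 64 above worktop). Black slot in the top face: x -70..+12, y -18..+18, open upward, 10 deep (rigid floor 30 above worktop), holds the red switch. Green dot on the face by the slot's lens end = on side.
- switch_blue (a joint): Red slide switch of the blue light, block 12 (x) x 26 (y) mm, flush with the face. Value in m along the light's x: block centre is at x = -18 mm + value. 0 = off (46 mm of free slot behind it, for a fingertip), 0.024 = fully on, at its stop, lens end. Starts at 0..0.004; about 1.5 N friction, no spring, stays put.
- switch_amber (a joint): Red slide switch of the amber light, block 12 (x) x 26 (y) mm, flush with the face. Value in m along the light's x: block centre is at x = -18 mm + value. 0 = off (46 mm of free slot behind it, for a fingertip), 0.024 = fully on, at its stop, lens end. Starts at 0..0.004; about 1.5 N friction, no spring, stays put. It must stay off.
Not all that is in view belongs to the job. What is shaped like the beacon_blue but brown is not meant.

How it is judged:
At the end, for the whole second after the job is handed in: The blue light's switch is at rest at the lens end of its travel (value over 0.018 of 0.024), and the amber light's switch is still at its off end (value under 0.010) (value of joint switch_blue above 0.018 m and velocity of joint switch_blue below 0.005 m/s and value of joint switch_amber below 0.01 m); the robot touches nothing.
It fails at once if the amber light's switch is slid towards on (value over 0.010) (value of joint switch_amber above 0.01 m).
It also fails if it takes over 29 s, if anything falls off the work surface, if the arm or the gripper's body presses on something with over 40 N, if the wrist force passes 120 N, or if a joint passes its speed limit or range.

ROBOT

A 7-joint arm with a two-finger parallel gripper is mounted at the origin on a cart in front of the work surface, level with it; the furniture and walls round the work are solid. World frame = base frame: x ahead of the robot, y to its left, z up, the work surface at z = 0. Lengths are in m, angles in rad, forces in N, time in s.
With the tool pointing down it reaches from about 0.4 to 0.75 m from the base axis. Payload 19.5 kg.
Tool frame: the origin (TCP) lies midway between the tips of the shut fingers; the grasp point (between the pads) lies 19 mm behind it; z points along the fingers, y is the line along which they close (so a half turn about z gives the same grasp; the last joint's range is limited). The gripper opens to 85 mm and grips with 20 to 120 N. Pads are 22 mm wide; open, the fingers measure 114 mm over their backs; the gripper's body (76 mm by 85 mm) begins 54 mm behind the grasp point. The pads swing forward as they close: fully open they stand 13 mm farther back than shut.
Start: joints at [-1.38, 0.707, -0.028, 1.485, 0.022, 0.951, -0.075], TCP at [0.133, 0.559, 0.231] pointing down, gripper open.
Joint ranges: [-2.71, 2.71], [-0.32, 2.16], [-1.57, 1.52], [0, 2.45], [-1.46, 4.6], [0, 2.02], [-2.83, 2.83]. Speed limits (rad/s): [1.89, 1.89, 2.57, 2.57, 3.01, 3.01, 3.01].

INTERFACE

Orientations are given as a rotation vector (axis times angle).
In Python, from plant import bot, optics gives the robot as it stands.
- The arm moves only by the tool jog_arm, never from a script. Its argument "deltas" is a list of rows, each a list of 7 numbers: the turn, a rotation vector about the world's x, y, z in rad, then the shift along the world's x, y, z in cm, then the closure in counts, from 0 (fully open) to 255 (shut). In form: [[ax, ay, az, dx, dy, dz, jaw], ...]. A call has 1 to 12 rows; each row is the pose to reach, as a shift and turn from the pose commanded when the call began; what a row does not reach only later rows make up. A row lasts 1/8 s, in which the tool goes at most 62.5 mm and 10.7 degrees, less where a joint would pass 70% of its speed; a pose out of reach is approached as far as the arm can. A call with a gripper value outside its range is refused whole. The fingers move at their own pace and stop on an object; "newtons" is the grip in N (left out, the last holds). Time passes only in rows, so rows that repeat a pose let the fingers close. It gives the time, the measured TCP pose, the force, the opening and the grip force at its end, in the units of the state.
- bot.read_state(): the state, without advancing time (a new reading comes with each control period).
- optics.camera(name): name is "scene" or "top" or "wrist"; returns the picture (480x640x3 uint8, red, green, blue); there is no depth.
- optics.calibration(name): a dict with "vertical_fov" (degrees; the focal length in pixels is half the picture's height over the tangent of half this angle, whatever the lens; pixels are square), "cx", "cy" (the principal point, pixels), "view" (4x4, takes a point from world to camera coordinates). Camera axes: x right, y up, looking along -z (the intrinsics and any distortion apply to the point x, -y, -z); pixel columns grow to the right and rows downward; lengths in m; the calibration is good to about 2 mm. A picture is of the moment at which its call begins: read the wrist's pose just before it. calibration takes no time and is no camera call; for the wrist camera it gives the pose at the moment of the call.
- bot.job_done(): hands the job in; it is judged then, once.
The state is a dict: "t": time; "joint_positions": joint angles; "joint_vel": joint speeds; "joint_efforts": joint torques, N m; "ee_pos": TCP position; "tool_rot": TCP orientation; "force": force on the tool from outside, world axes, zero at the start; "moment": the same for the moment, N m; "gripper_width": finger opening in m; "grasp_force": force on a finger pad.
Only numpy, scipy, OpenCV 4.12 (cv2) and the standard library are available. Lean on these libraries where they do the work, as an engineer would, in place of code of your own. Each camera call takes 0.05 s, during which the arm holds its last target. There are 200 camera calls.

## Working session

There is one attempt and no reset: what is moved stays moved. The work goes in short steps, Python scripts to look and compute and a tool call to move; the robot and the scene stay as the last step left them, time stands still between calls to the robot, and variables do not carry over. Pictures are saved under pics/ and viewed, at most 10 in all, crops included, and the job is handed in when it is done.

Besides the shell and the picture viewer there is one more tool, called after "Call:" in YAML: its name, and indented under it one key for each argument. jog_arm: Moves the arm, as the interface text tells. Its arguments: {"type":"object","properties":{"deltas":{"type":"array"},"newtons":{"type":"number"}},"required":["deltas"]}

```bash
mkdir -p pics; python3 - <<'E'
from plant import bot, optics
import cv2,numpy as np
s=bot.read_state();print({k:np.round(s[k],3) for k in('t','ee_pos','tool_rot','force','gripper_width')})
for n in('scene','top'):
    c=optics.calibration(n);print(n,{k:np.round(v,4).tolist() for k,v in c.items()})
    cv2.imwrite(f'pics/{n}0.png',optics.camera(n)[:,:,::-1])
E
```

```text
{'t': np.float64(0.0), 'ee_pos': array([0.133, 0.559, 0.231]), 'tool_rot': array([-3.65e-01, -3.12e+00,  2.00e-03]), 'force': array([ 0.253, -0.632, -0.03 ]), 'gripper_width': np.float64(0.085)}
scene {'vertical_fov': 50.3919, 'cx': 322.2555, 'cy': 243.7463, 'view': [[0.7475, -0.6642, 0.0106, -0.3788], [0.4551, 0.5237, 0.7202, -0.3211], [-0.4839, -0.5335, 0.6937, -0.606], [0.0, 0.0, 0.0, 1.0]]}
top {'vertical_fov': 43.9907, 'cx': 317.1273, 'cy': 238.688, 'view': [[0.0124, -0.9997, -0.0216, 0.0482], [0.9918, 0.0096, 0.1275, -0.527], [-0.1273, -0.023, 0.9916, -0.9617], [0.0, 0.0, 0.0, 1.0]]}
```

View pics/top0.png

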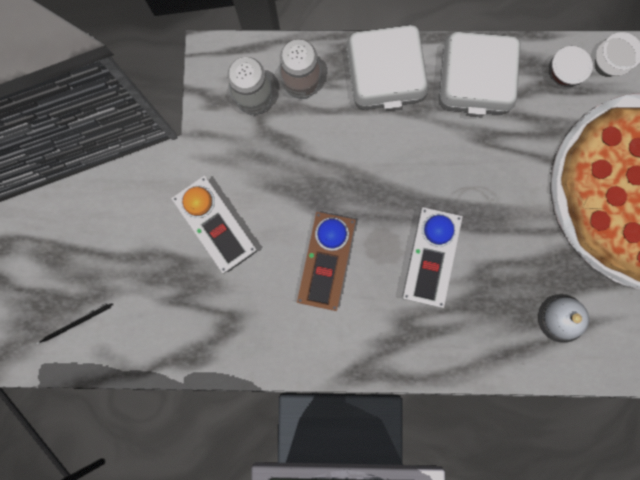

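View pics/scene0.png

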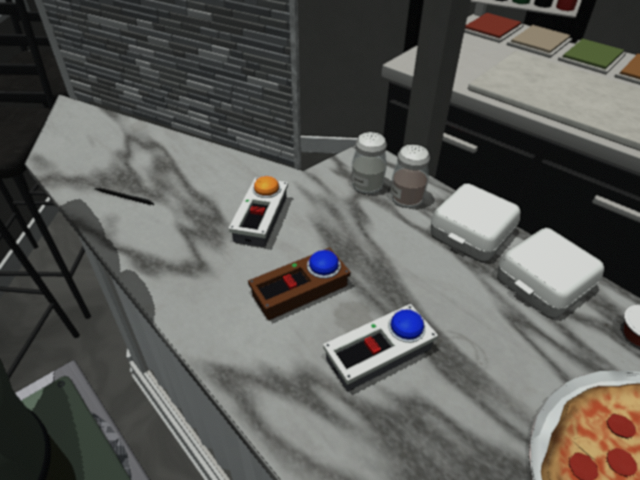

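The top view shows the white box with the blue lens: lens about (439,229), red switch (431,266), green dot (418,251). The brown decoy is at (327,260) and the amber light at (213,223). The scene view agrees.

```bash
cat > h.py <<'E'
import numpy as np
from plant import bot, optics
def ray(c,uv,z,H=480):
    V=np.array(c['view']);f=H/2/np.tan(np.radians(c['vertical_fov'])/2)
    d=V[:3,:3].T@np.array([(uv[0]-c['cx'])/f,-(uv[1]-c['cy'])/f,-1]);o=-V[:3,:3].T@V[:3,3]
    return o+d*(z-o[2])/d[2]
def proj(c,p):
    V=np.array(c['view']);f=240/np.tan(np.radians(c['vertical_fov'])/2)
    q=V[:3,:3]@np.array(p)+V[:3,3];return np.array([c['cx']-f*q[0]/q[2],c['cy']+f*q[1]/q[2]])
E
python3 - <<'E'
from h import *
c=optics.calibration('top')
for n,uv in dict(c1=(424,208),c2=(462,214),c3=(443,306),c4=(404,298),sw=(431,266),slotA=(425,249),slotB=(443,252),slotC=(433,300),slotD=(415,297)).items(): print(n,ray(c,uv,.04).round(4))
c2=optics.calibration('scene')
for n,uv in dict(sw=(373,345)).items(): print('scene',n,ray(c2,uv,.04).round(4))
a=np.mean([ray(c,u,.04) for u in((424,208),(462,214))],0);b=np.mean([ray(c,u,.04) for u in((443,306),(404,298))],0)
print(a,b,np.linalg.norm(a-b),np.degrees(np.arctan2((a-b)[1],(a-b)[0])),'centre',(a+b)/2)
E
```

```text
c1 [ 0.5791 -0.1242  0.04  ]
c2 [ 0.5695 -0.1872  0.04  ]
c3 [ 0.4167 -0.1534  0.04  ]
c4 [ 0.429  -0.0899  0.04  ]
sw [ 0.4821 -0.1347  0.04  ]
slotA [ 0.5102 -0.1251  0.04  ]
slotB [ 0.5055 -0.1547  0.04  ]
slotC [ 0.4263 -0.1372  0.04  ]
slotD [ 0.4308 -0.1079  0.04  ]
scene sw [ 0.4807 -0.1389  0.04  ]
[ 0.57432605 -0.15565768  0.04      ] [ 0.42286255 -0.12166391  0.04      ] 0.15523133353918397 -12.649590422774555 centre [ 0.4985943  -0.13866079  0.04      ]
```

Call:
jog_arm:
  deltas:
    - [0, 0, -0.1, 5, -2.5, 0, 255]
    - [0, 0, -0.2, 10, -5.3, 0, 255]
    - [0, 0, -0.3, 15, -8.1, 0, 255]
    - [0, 0, -0.4, 19, -12, 0, 255]
    - [0, 0, -0.5, 23, -16, 0, 255]
    - [0, 0, -0.6, 26.8, -20, 0, 255]
    - [0, 0, -0.7, 29.5, -25, 0, 255]
    - [0, 0, -0.8, 32, -29.5, 0, 255]
    - [0, 0, -0.9, 34, -34.5, 0, 255]
    - [0, 0, -1.0, 35, -39.5, -1, 255]
    - [0, 0, -1.1, 36, -44.5, -2, 255]
    - [0, 0, -1.2, 36, -49.5, -3, 255]

```text
t: 1.6
ee_pos: [0.4928, 0.0627, 0.2008]
tool_rot: [2.067, 2.366, -0.0]
force: [0.6, 0.6, 0.4]
gripper_width: -0.0002
grasp_force: 0.0
```

Call:
jog_arm:
  deltas:
    - [0, 0, -0.1, -1, -5, 0, 255]
    - [0, 0, -0.2, -2, -10, 0, 255]
    - [0, 0, -0.3, -3, -15, -2, 255]
    - [0, 0, -0.355, -4, -19.2, -5, 255]
    - [0, 0, -0.355, -4, -19.2, -8, 255]
    - [0, 0, -0.355, -4, -19.2, -8, 255]
    - [0, 0, -0.355, -4, -19.2, -8, 255]

```text
t: 2.48
ee_pos: [0.453, -0.1272, 0.1221]
tool_rot: [2.448, 1.969, 0.001]
force: [-0.3, 0.4, 0.6]
gripper_width: 0.0
grasp_force: 0.0
```

```bash
python3 - <<'E'
from h import *
import cv2
from scipy.spatial.transform import Rotation as R
s=bot.read_state();print(s['ee_pos'],R.from_rotvec(s['tool_rot']).as_matrix().round(3))
c=optics.calibration('wrist');im=optics.camera('wrist')[:,:,::-1].copy()
u=np.array([.9757,-.2190]);v=np.array([.219,.9757]);o=np.array([.4986,-.1387])
q=[proj(c,[*(o+u*x+v*y),.04]) for x,y in((-.07,-.018),(.012,-.018),(.012,.018),(-.07,.018))]
cv2.polylines(im,[np.int32(q)],1,(0,255,0),1)
cv2.imwrite('pics/w1.png',im)
E
```

```text
[ 0.45302527 -0.12717039  0.12210587] [[ 0.214  0.977  0.   ]
 [ 0.977 -0.214  0.   ]
 [ 0.     0.    -1.   ]]
```

View pics/w1.png

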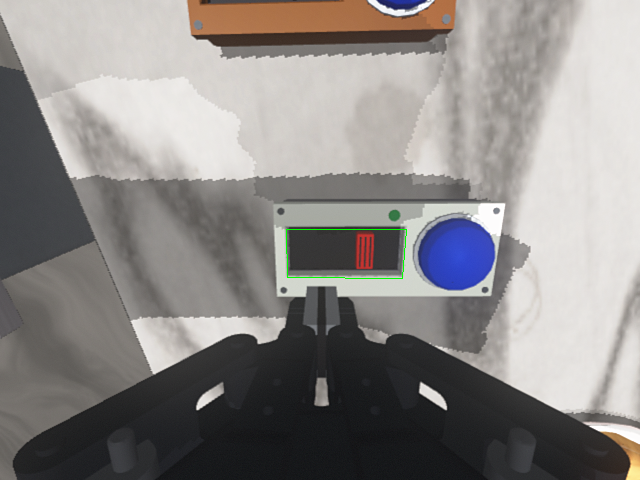

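The wrist view shows the projected slot outline (287–405, 227–278) lying on the real slot. The switch is at (365,251) and the shut fingertips point at the free part of the slot. I'll go down now.

Call:
jog_arm:
  deltas:
    - [0, 0, 0, 0, -0.1, -3, 255]
    - [0, 0, 0, 0, -0.1, -6, 255]
    - [0, 0, 0, 0, -0.1, -7.5, 255]
    - [0, 0, 0, 0, -0.1, -8, 255]
    - [0, 0, 0, 0, -0.1, -8.4, 255]
    - [0, 0, 0, 0, -0.1, -8.7, 255]
    - [0, 0, 0, 0, -0.1, -8.7, 255]

```text
t: 3.4
ee_pos: [0.4528, -0.1285, 0.0345]
tool_rot: [2.449, 1.968, 0.0]
force: [0.3, -0.3, -0.5]
gripper_width: -0.0003
grasp_force: 0.0
```

Call:
jog_arm:
  deltas:
    - [0, 0, 0, 0.5, -0.11, 0, 255]
    - [0, 0, 0, 1.0, -0.22, 0, 255]
    - [0, 0, 0, 1.4, -0.31, 0, 255]
    - [0, 0, 0, 1.8, -0.4, 0, 255]
    - [0, 0, 0, 2.2, -0.49, 0, 255]
    - [0, 0, 0, 2.5, -0.56, 0, 255]
    - [0, 0, 0, 2.8, -0.63, 0, 255]
    - [0, 0, 0, 3.0, -0.67, 0, 255]
    - [0, 0, 0, 3.0, -0.67, 0, 255]

```text
t: 4.53
ee_pos: [0.4828, -0.1353, 0.0343]
tool_rot: [2.449, 1.968, 0.0]
force: [-0.3, -0.1, -0.5]
gripper_width: 0.0003
grasp_force: 0.0
```

```bash
python3 - <<'E'
from h import *
import cv2
c=optics.calibration('wrist');im=optics.camera('wrist')[:,:,::-1].copy()
cv2.imwrite('pics/w2.png',cv2.resize(im[180:420,200:520],None,fx=2,fy=2))
E
```

```text
(no output)
```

View pics/w2.png

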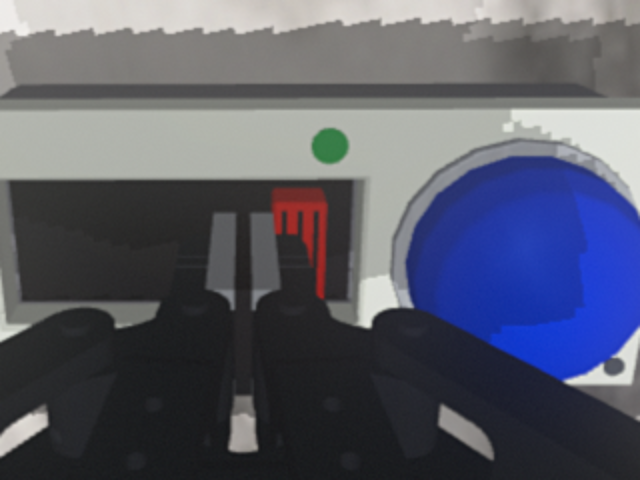

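The crop shows the switch pushed partway. Its lens-side edge is at column 327 and the slot end is at 355, so about 6–7 mm remain.

Call:
jog_arm:
  deltas:
    - [0, 0, 0, 0.2, -0.04, 0, 255]
    - [0, 0, 0, 0.4, -0.09, 0, 255]
    - [0, 0, 0, 0.5, -0.11, 0, 255]
    - [0, 0, 0, 0.6, -0.13, 0, 255]
    - [0, 0, 0, 0.65, -0.14, 0, 255]
    - [0, 0, 0, 0.65, -0.14, 0, 255]

```text
t: 5.32
ee_pos: [0.4892, -0.1366, 0.0343]
tool_rot: [2.449, 1.968, 0.0]
force: [-0.8, -0.6, -0.0]
gripper_width: 0.0002
grasp_force: 0.4
```

Call:
jog_arm:
  deltas:
    - [0, 0, 0, 0.1, -0.02, 0, 255]
    - [0, 0, 0, 0.15, -0.03, 0, 255]
    - [0, 0, 0, 0.2, -0.04, 0, 255]
    - [0, 0, 0, 0.2, -0.04, 0, 255]

```text
t: 5.82
ee_pos: [0.4909, -0.137, 0.0342]
tool_rot: [-2.449, -1.967, 0.001]
force: [-4.0, -0.5, 1.2]
gripper_width: 0.0
grasp_force: 2.0
```

```bash
python3 - <<'E'
from h import *
import cv2
im=optics.camera('wrist')[:,:,::-1].copy()
cv2.imwrite('pics/w3.png',cv2.resize(im[180:420,200:520],None,fx=2,fy=2))
E
```

```text
(no output)
```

View pics/w3.png

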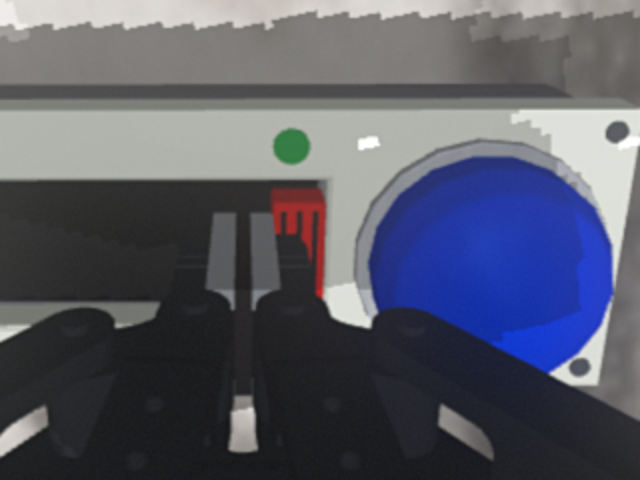

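The switch is now against the slot's lens end (column 325), and the force has risen to 4 N, so it is at its stop. I'll back off slightly and go up.

Call:
jog_arm:
  deltas:
    - [0, 0, 0, -0.3, 0.07, 0, 255]
    - [0, 0, 0, -0.6, 0.13, 0, 255]
    - [0, 0, 0, -0.6, 0.13, 2, 255]
    - [0, 0, 0, -0.6, 0.13, 6, 255]
    - [0, 0, 0, -3, 0.6, 11, 255]
    - [0, 0, 0, -3, 0.6, 13, 255]
    - [0, 0, 0, -3, 0.6, 13, 255]
    - [0, 0, 0, -3, 0.6, 13, 255]

```text
t: 6.88
ee_pos: [0.461, -0.1309, 0.1636]
tool_rot: [-2.448, -1.968, 0.001]
force: [-0.3, 0.3, -1.2]
gripper_width: -0.0
grasp_force: 0.0
```

```bash
python3 - <<'E'
from h import *
import cv2
im=optics.camera('wrist')[:,:,::-1].copy()
cv2.imwrite('pics/w4.png',im)
E
```

```text
(no output)
```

View pics/w4.png

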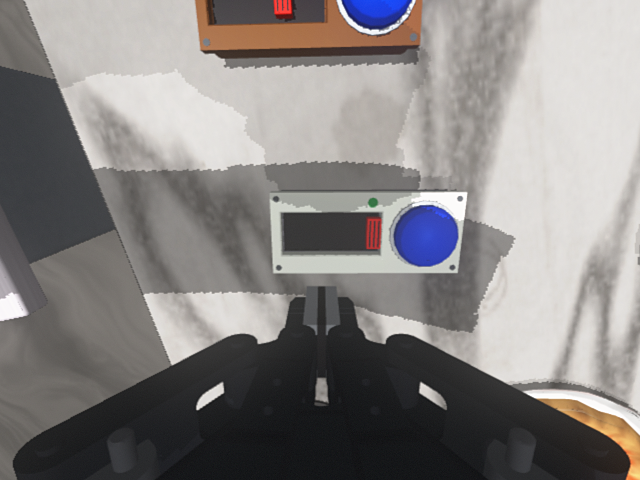

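The switch sits at the lens end of the slot at (373,233), and the hand is clear above it.

```bash
python3 -c "
from plant import bot
print(bot.job_done())"
```

```text
the job is handed in; nothing more can be done
None
```

The blue light's switch is fully at its lens-end stop, the amber light was not touched, the hand is clear, and the job was handed in at about 7 s; no verdict came back.

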